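# Shut the spool's side of the display case

### The job

The small display case on the worktop has two sliding doors and both have been left partly open. The left door belongs to the left bay and the right door to the right bay: push the door of the bay that holds the copper wire spool outward along its track until it is fully shut against the side of the case, and leave the other door open.

Things in the scene. Friction and masses are not known exactly. Their poses are not given: they have to be found in the camera images.
- case: grey display case fixed on the worktop, 150 deep (x) x 320 wide (y) x 110 mm high, turned up to 15 degrees; clear roof, middle wall, a left and a right bay. Origin: centre of its underside; x to its back, y to its left seen from the front, z up. Two clear doors with aluminium edges slide along y at its front. Push or pinch their black tabs from above; the space between the two tabs is free.
- left_door (a joint): opening of the left (+y) door in m: 0 = shut against the left side, up to 0.1 as it slides to the middle (-y). It carries one black upright tab, 26 (x) x 14 (y) x 34 mm high, z = 113 to 147 mm, centred in the case frame at x = -62 mm, y = 145 mm - opening. 0.25 kg, about 2 N friction, stays where left.
- right_door (a joint): opening of the right (-y) door in m: 0 = shut against the right side, up to 0.1 as it slides to the middle (+y). It carries one black upright tab, 26 (x) x 14 (y) x 34 mm high, z = 113 to 147 mm, centred in the case frame at x = -62 mm, y = -145 mm + opening. 0.25 kg, about 2 N friction, stays where left.
- spool_mid (a point): centre, half-way up, of the spool of copper wire with black flanges, about 70 mm across, 50 mm high, standing in the left or right bay: its y in the case frame is about +75 mm (left) or -75 mm (right). A pink round tin, 66 mm across, 64 mm high, stands in the other bay.

How it is judged:
At the end, for the whole second after the job is handed in: The door of the bay that holds the copper wire spool is shut to within 10 mm of the side of the case, and the other door still stands open by more than 25 mm (((y of spool_mid in the frame of case above 0.03 m and value of joint left_door below 0.01 m and value of joint right_door above 0.025 m) or (y of spool_mid in the frame of case below -0.03 m and value of joint right_door below 0.01 m and value of joint left_door above 0.025 m))); the robot touches nothing.
It also fails if it takes over 32 s, if anything falls off the work surface, if the arm or the gripper's body presses on something with over 40 N, if the wrist force passes 120 N, or if a joint passes its speed limit or range.

### The arm

A 7-joint arm with a two-finger parallel gripper is mounted at the origin on a cart in front of the work surface, level with it; the furniture and walls round the work are solid. World frame = base frame: x ahead of the robot, y to its left, z up, the work surface at z = 0. Lengths are in m, angles in rad, forces in N, time in s.
With the tool pointing down it reaches from about 0.425 to 0.95 m from the base axis. Payload 4.7 kg.
Tool frame: the origin (TCP) lies on the centre line of the jaws, within the pads' length; the fingertips stand robot.nose_length ahead of it and the grasp point (between the pads) lies 8 mm behind it (robot.nose_length is the distance from the TCP to the fingertips, in m); z points along the fingers, y is the line along which they close (so a half turn about z gives the same grasp; the last joint's range is limited). The gripper opens to 85 mm and grips with 20 to 120 N. Pads are 22 mm wide; open, the fingers measure 114 mm over their backs; the gripper's body (76 mm by 85 mm) begins 54 mm behind the grasp point. The pads swing forward as they close: fully open they stand 13 mm farther back than shut.
Start: joints at [-1.252, 0.469, -0.049, 1.532, 0.024, 1.141, -0.082], TCP at [0.23, 0.635, 0.242] pointing down, gripper open.
Joint ranges: [-2.59, 2.59], [-0.33, 1.99], [-1.39, 1.29], [0.1, 2.45], [-1.04, 4.18], [0.21, 1.99], [-2.66, 2.66]. Speed limits (rad/s): [2.57, 2.57, 3.14, 3.14, 3.14, 3.14, 3.14].

### API

Orientations are given as [roll, pitch, yaw] about the fixed x, y, z axes, in that order (R = Rz(yaw) Ry(pitch) Rx(roll)).
In Python, from plant import robot gives the robot as it stands. Calls block until the motion is done:
- robot.goto(position, orientation): joint-space move of the TCP to a pose.
- robot.move_straight(position, vel=0.15, attitude=None, contact_N=None): straight line of the TCP; attitude=None keeps the orientation; vel is the mean speed in m/s. With contact_N (N) it stops when the force on the tool has changed by that much, and returns True; else False.
- robot.move_joints(angles): joint-space move.
- robot.grip(opening, strength=None): opening from 0.0 (shut) to 1.0 (fully open); strength is the grip in N (None keeps the last); returns when the fingers have stopped.
- robot.sleep(seconds).
- robot.inverse_kinematics(position, orientation): joint angles nearest the present ones, or None.
- robot.sense(): the state.
- robot.grab_frame(name): name is "scene" or "top" or "wrist"; returns a dict with "image" (400x640x3 uint8, red, green, blue), "range_z" (400x640 float32, m along the optical axis (not along the pixel's ray), 0 where there is no reading), "fx", "fy", "cx", "cy" (pixels), "dist_coeffs" ([k1, k2, p1, p2, k3] as OpenCV has them; the pictures are not rectified), "R" (3x3) and "t" (3): a world point X has camera coordinates R X + t. Camera axes: x right, y down, z forward; pixel columns grow to the right and rows downward; lengths in m; the calibration is good to about 2 mm. A picture is of the moment at which its call begins.
A pose or a line that the arm cannot do raises robot.IKError and nothing moves.
- robot.close_job(): hands the job in; it is judged then, once.
The state is a dict: "t": time; "joint_pos": joint angles; "joint_velocities": joint speeds; "effort": joint torques, N m; "tcp_pos": TCP position; "tcp_rot": TCP orientation; "wrist_force": force on the tool from outside, world axes, zero at the start; "torque": the same for the moment, N m; "opening": opening from 0.0 (shut) to 1.0 (fully open); "gripper_force": force on a finger pad.
Only numpy, scipy, OpenCV 4.12 (cv2) and the standard library are available. Lean on these libraries where they do the work, as an engineer would, in place of code of your own. Each camera call takes 0.05 s, during which the arm holds its last target. There are 200 camera calls.

## Working session

There is one attempt and no reset: what is moved stays moved. The work goes in short steps, each a Python script; the robot and the scene stay as the last script left them, time stands still between calls to the robot, and variables do not carry over. Pictures are saved under pics/ and viewed, at most 10 in all, crops included, and the job is handed in when it is done.

```bash
mkdir -p pics
python3 - <<'E'
from plant import robot
import cv2,numpy as np,pickle
d={}
for n in("scene","top"):
    f=robot.grab_frame(n);d[n]=f;cv2.imwrite(f"pics/{n}0.png",f["image"][:,:,::-1])
    print(n,-f["R"].T@f["t"],f["fx"],f["dist_coeffs"])
pickle.dump(d,open("f.pkl","wb"));print(robot.nose_length,robot.sense()["tcp_rot"],robot.sense()["t"])
E
```

```text
scene [0.15640355 0.25609793 0.65960496] 488.49449959198864 [-0.04228302  0.          0.          0.          0.        ]
top [ 0.47738574 -0.16088901  0.90561374] 500.21589396848333 [-0.03749066  0.          0.          0.          0.        ]
0.011 [-3.13982380e+00  8.67024798e-05  2.79385083e+00] 0.1
```

View pics/scene0.png

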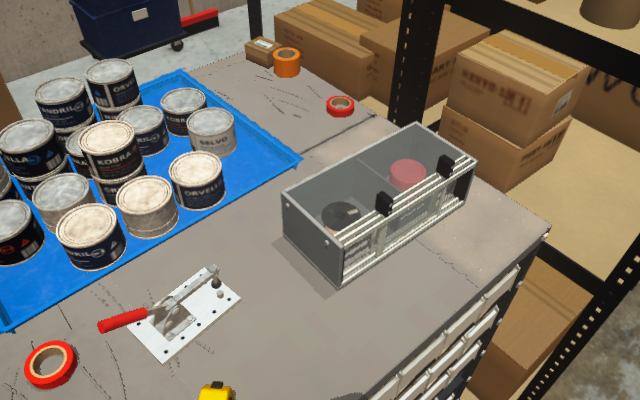

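View pics/top0.png

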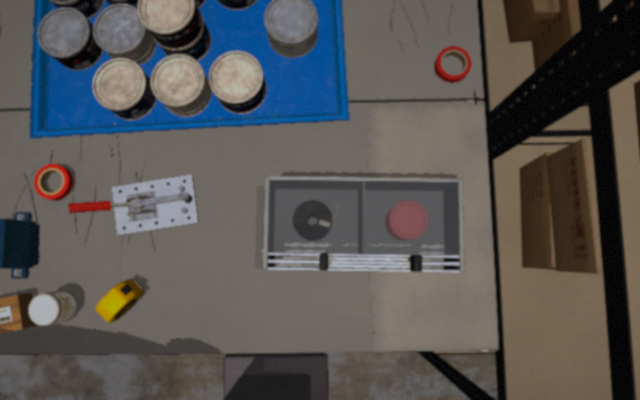

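The spool (black flange, top view ≈(313,220)) is in the left bay and the pink tin (≈(407,219)) is in the right. The tabs are at about (323,261) and (416,263) in the top view, so I'll push the left one toward +y.

```bash
cat > h.py <<'E'
import cv2,numpy as np
def tabs(f, boxes, z=0.147):
    K=np.array([[f["fx"],0,f["cx"]],[0,f["fy"],f["cy"]],[0,0,1]]);out=[]
    R,t=f["R"],np.array(f["t"])
    for (u0,u1,v0,v1) in boxes:
        m=(f["image"][v0:v1,u0:u1].max(2)<45).astype(np.uint8)
        n,l,s,c=cv2.connectedComponentsWithStats(m)
        k=1+np.argmax(s[1:,4]);x,y,w,h,a=s[k]
        p=cv2.undistortPoints(np.array([[c[k]+[u0,v0]]],float),K,np.array(f["dist_coeffs"]))[0,0]
        r=R.T@np.array([*p,1]);o=-R.T@t
        ys,xs=np.where(l==k);zz=f["range_z"][v0:v1,u0:u1][ys,xs];zz=zz[zz>0]
        dz=np.percentile(zz,20) if len(zz) else 0
        out.append((o+r*(z-o[2])/r[2])[:2]);print((x+u0,y+v0,w,h,a),out[-1],"depth pt",o+r*dz)
    return out
E
python3 - <<'E'
import pickle,numpy as np
from h import *
d=pickle.load(open("f.pkl","rb"))
a,b=tabs(d["top"],[(312,336,248,275),(404,428,248,275)],0.147)
dy=(a-b);yaw=np.arctan2(-dy[0],dy[1]);print("yaw",np.degrees(yaw),np.linalg.norm(dy))
from plant import robot
for z in(.25,.135):
  for y in(-3.1416+yaw,yaw,yaw+1.57,yaw-1.57):
    for s in(0.05,-.11):
      u=dy/np.linalg.norm(dy);p=a-u*s
      print(z,round(y,2),s,robot.inverse_kinematics([*p,z],[np.pi,0,y]) is not None)
E
```

```text
(np.int32(321), np.int32(254), np.int32(6), np.int32(15), np.int32(66)) [ 0.48383875 -0.166652  ] depth pt [ 0.48383531 -0.16664893  0.14740467]
(np.int32(410), np.int32(255), np.int32(11), np.int32(16), np.int32(143)) [ 0.47798193 -0.30402747] depth pt [ 0.47798183 -0.30400298  0.14712982]
yaw -2.4412518770170126 0.1375002584748154
0.25 -3.18 0.05 True
0.25 -3.18 -0.11 True
0.25 -0.04 0.05 True
0.25 -0.04 -0.11 True
0.25 1.53 0.05 True
0.25 1.53 -0.11 True
0.25 -1.61 0.05 True
0.25 -1.61 -0.11 False
0.135 -3.18 0.05 True
0.135 -3.18 -0.11 True
0.135 -0.04 0.05 True
0.135 -0.04 -0.11 True
0.135 1.53 0.05 True
0.135 1.53 -0.11 True
0.135 -1.61 0.05 True
0.135 -1.61 -0.11 True
```

Run:
```python
from plant import robot
import numpy as np
a=np.array([.4838,-.1667]);b=np.array([.4780,-.3040]);u=(a-b)/np.linalg.norm(a-b)
o=[np.pi,0,np.arctan2(-u[0],u[1])+np.pi/2]
robot.grip(0.0)
P=lambda s,z:[*(a+u*s),z]
robot.goto(P(-.065,.27),o)
print(robot.move_straight(P(-.065,.135),vel=.1,contact_N=10),robot.sense()["tcp_pos"])
c=robot.move_straight(P(.10,.135),vel=.05,contact_N=20)
s=robot.sense();print(c,s["tcp_pos"],s["wrist_force"],(np.array(s["tcp_pos"])[:2]-a)@u,s["t"])
```

```text
False [ 0.48145594 -0.23186142  0.13555123]
True [ 0.48619556 -0.10218416  0.13486168] [ 0.16062683 -1.72201793  0.06527438] 0.06455945833437741 7.875
```

Run:
```python
from plant import robot
import numpy as np,cv2
p=np.array(robot.sense()["tcp_pos"])
p[1]-=.02;robot.move_straight(p);p[2]=.27;robot.move_straight(p)
robot.goto([.3,.4,.3],[np.pi,0,2.0])
f=robot.grab_frame("top");cv2.imwrite("pics/t1.png",cv2.resize(f["image"][160:290,240:490,::-1],None,fx=3,fy=3,interpolation=2))
from h import tabs
tabs(f,[(404,428,248,275)])
print(robot.sense()["t"],robot.sense()["wrist_force"])
```

```text
(np.int32(410), np.int32(256), np.int32(11), np.int32(14), np.int32(139)) [ 0.47803479 -0.3041099 ] depth pt [ 0.47803493 -0.30414083  0.14683618]
11.25 [ 0.80856521  0.4389721  -0.0432718 ]
```

View pics/t1.png

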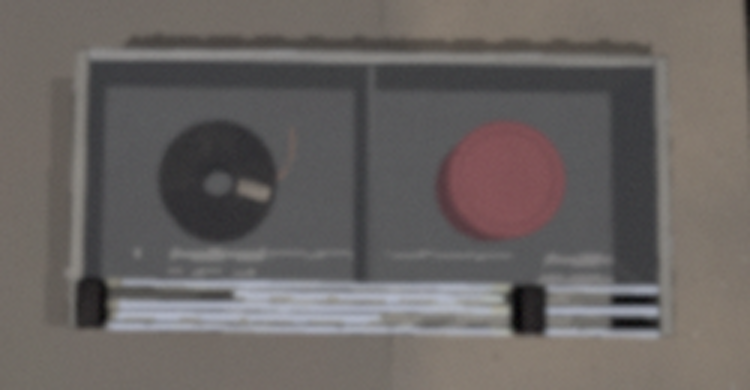

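The left tab (crop ≈(91,302)) now sits at the left side of the case, and the push ended on the hard stop. The right tab (≈(528,308)) hasn't moved, and its door is roughly 60–70 mm open.

```bash
python3 -c "
from plant import robot
print(robot.close_job())"
```

```text
the job is handed in; nothing more can be done
None
```

The copper wire spool is in the left bay, so I pushed the left door shut against its stop, left the right door open by roughly 60–70 mm, and handed the job in with the arm clear; the verdict was not reported back.

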